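Stow the scraper in the tote and hold the tote up level

ROBOT

A 7-joint arm with a two-finger parallel gripper is mounted at the origin on a cart in front of the work surface, level with it; the furniture and walls round the work are solid. World frame = base frame: x ahead of the robot, y to its left, z up, the work surface at z = 0. Lengths are in m, angles in rad, forces in N, time in s.
With the tool pointing down it reaches from about 0.425 to 0.925 m from the base axis. Payload 6.8 kg.
Tool frame: the origin (TCP) lies at the centre of the arm's flange, where the gripper is bolted on; the fingertips stand 173 mm ahead of it and the grasp point (between the pads) lies 155 mm ahead of it (finger_overhang is the distance from the TCP to the fingertips, in m); y points along the fingers, z is the direction in which the jaws open and shut, and the axes are right-handed (so a half turn about y gives the same grasp; the last joint's range is limited). The gripper opens to 85 mm and grips with 20 to 120 N. Pads are 22 mm wide; open, the fingers measure 114 mm over their backs; the gripper's body (76 mm by 85 mm) begins 54 mm behind the grasp point. The pads swing forward as they close: fully open they stand 13 mm farther back than shut.
Start: joints at [-1.317, 0.477, 0.022, 1.555, -0.011, 1.109, -0.083], TCP at [0.239, 0.631, 0.405] pointing down, gripper open.
Joint ranges: [-2.96, 2.96], [-0.34, 2.1], [-1.41, 1.46], [0.24, 2.44], [-1.37, 4.51], [0.17, 1.92], [-2.96, 2.96]. Speed limits (rad/s): [2.39, 2.39, 3.14, 3.14, 3.14, 3.14, 3.14].

INTERFACE

Orientations are given as a rotation vector (axis times angle).
In Python, from bench import get_obs, grab_frame, hand_in, finger_overhang gives the robot as it stands. The module is installed in compiled form; this text tells all that it offers.
- The arm moves only by the shell command python3 -m jog 'ROWS' [FORCE]. ROWS is JSON, a list of rows, each a list of 3 entries, a list of its own where there are three numbers: the shift along the tool's x, y, z in cm, then the turn about the tool's y in rad, then the gripper command: -1 is fully open, 1 is shut, values between are in proportion. In form: [[[x, y, z], twist, gripper], ...]. A call has 1 to 10 rows; each row is the pose to reach, as a shift and turn from the pose commanded when the call began, along the tool's axes at that moment; what a row does not reach only later rows make up. A row lasts 1/8 s, in which the tool goes at most 62.5 mm and 10.7 degrees, less where a joint would pass 70% of its speed; a pose out of reach is approached as far as the arm can. A call with a gripper value outside its range is refused whole. The fingers move at their own pace and stop on an object; FORCE is the grip in N (left out, the last holds). Time passes only in rows, so rows that repeat a pose let the fingers close. It gives the time, the measured TCP pose, the force and the opening at its end, in the units of the state.
- get_obs(): the state, without advancing time (a new reading comes with each control period).
- grab_frame(name): name is "side" or "top"; returns a dict with "image" (400x640x3 uint8, blue, green, red), "fx", "fy", "cx", "cy" (pixels), "origin" and "rotation" of the camera in the world. Camera axes: x right, y up, looking along -z (the intrinsics and any distortion apply to the point x, -y, -z); pixel columns grow to the right and rows downward; lengths in m; the calibration is good to about 2 mm. A picture is of the moment at which its call begins. There is no depth.
- hand_in(): hands the job in, once; it reports no verdict.
The state is a dict: "clock": time; "joints": joint angles; "qvel": joint speeds; "tau": joint torques, N m; "tcp_pos": TCP position; "orientation": TCP orientation; "contact_force": force on the tool from outside, world axes, zero at the start; "moment": the same for the moment, N m; "grip_width": finger opening in m.
Only numpy, scipy, OpenCV 4.12 (cv2) and the standard library are available. Lean on these libraries where they do the work, as an engineer would, in place of code of your own. Each camera call takes 0.05 s, during which the arm holds its last target.

TASK

Take the flat scraper out of the dressing rest and slide it blade-down, fully home, into the empty slot of the wooden carry tote, then let go of it. Then take the tote by its carry handle, lift it straight up until its underside is about 10 cm above the bench, and finish while still holding it there, level and steady, with the scraper and the sanding block still in it. Leave the cups and the tape roll alone and never tip the tote.

Things in the scene. Friction and masses are not known exactly. Their poses are not given: they have to be found in the camera images.
- scraper: Flat scraper, 0.12 kg, upright, blade down, 30 mm deep in the rest's slot (origin 15 mm above the bench). Origin: centre of the blade's bottom edge; z up to the grip, y along blade width, x through thickness. Steel blade 5 mm (x) by 50 mm (y), to 88 mm up; lowest 6 mm thinned to 3 x 46. Pale wooden grip 20 mm (x) by 50 mm (y), 85 to 125 mm up: grasp across its 20 mm from above.
- rest: Dressing rest: dark hardwood block fixed to the bench, 70 (x) x 100 (y) x 45 mm high, with one slot 11 mm (x) by 58 mm (y), 30 mm deep, in the middle of its top. Origin: centre of its underside.
- tote: Open wooden carry tote, loose, 0.5 kg. Origin: centre of its underside, on the bench. 112 mm (x) by 250 mm (y), walls 42 mm high. Carry handle in the middle, along y; at the -y end a slotted block 100 mm (x) by 72 mm (y), top 58 mm above the underside; at the +y end a pocket with the sanding block. Loaded, its centre of mass lies within about 15 mm of the handle's middle in plan.
- tote_slot (a point): Centre of the floor of the tote's empty slot, 83 mm to -y of the tote's origin, 14 mm above its underside; axes as the tote's. Slot 11 mm (x) by 58 mm (y), 44 mm deep, mouth 58 mm above the underside. Scraper fully home: its origin here, blade width along y (either way round), its grip 99 to 139 mm above the tote's underside.
- tote_handle (a point): Centre of the tote's carry handle bar, 114 mm above the underside, over the tote's origin. Wooden bar 16 mm thick (x), 90 mm long (y), 22 mm high, on two posts 14 mm (x) by 12 mm (y), 36 mm either side of the middle; free space under the bar. Grasp it across its 16 mm from above.
- tote_pocket (a point): Centre of the floor of the tote's pocket, 86 mm towards +y from the tote's origin, 8 mm above its underside. The pocket is 100 mm (x) by 66 mm (y).
- sanding_block: Wooden sanding block 84 x 44 x 28 mm, loose, lying in the tote's pocket with its length (its own y) across the tote. Origin: centre of its underside. It rides along.
- masking_tape: Roll of masking tape, 98 mm across, 25 mm high, lying on the bench; a bystander. Origin: centre of its underside.
- cup_d: Small copper cup with a bright inside, 63 mm across, 48 mm high; a bystander. Origin: centre of its underside.
- cup_f: Small plain copper cup, 65 mm across, 52 mm high; a bystander. Origin: centre of its underside.
Not all that is in view belongs to the job. What is meant by the rest is not green or turquoise, and is the larger of those in its own colour.

How it is judged:
On the way, in this order (a step that is already met when the one before it is completed fails the run):
1. the scraper stands fully home in the tote's slot and is let go (z of scraper in the frame of tote_slot between -0.004 and 0.005 m and x of scraper in the frame of tote_slot between -0.006 and 0.006 m and y of scraper in the frame of tote_slot between -0.008 and 0.008 m and angle between the z axis of scraper and the z axis of tote, either way round below 0.17 rad and contact force between the fingers and scraper below 0.5 N and height (world z) of tote below 0.015 m), for 0.2 s.
2. the tote is lifted clear of the bench with the scraper in it (z of scraper in the frame of tote_slot between -0.004 and 0.005 m and x of scraper in the frame of tote_slot between -0.006 and 0.006 m and y of scraper in the frame of tote_slot between -0.008 and 0.008 m and angle between the z axis of scraper and the z axis of tote, either way round below 0.17 rad and height (world z) of tote above 0.05 m and contact force between the fingers and tote above 1 N), for 0.2 s.
At the end, for the whole second after the job is handed in: Fingers hold the tote 70-150 mm above the bench, under 220 mm from its start, tilt under 0.12 rad, still (0.03 m/s, 0.15 rad/s), off the rest; scraper home in the slot (5 mm high, 6/8 mm across, 0.17 rad), not held; sanding block in the pocket (within 20/25 mm, 10 mm high) (z of scraper in the frame of tote_slot between -0.004 and 0.005 m and x of scraper in the frame of tote_slot between -0.006 and 0.006 m and y of scraper in the frame of tote_slot between -0.008 and 0.008 m and angle between the z axis of scraper and the z axis of tote, either way round below 0.17 rad and x of sanding_block in the frame of tote_pocket between -0.02 and 0.02 m and y of sanding_block in the frame of tote_pocket between -0.025 and 0.025 m and z of sanding_block in the frame of tote_pocket between -0.01 and 0.01 m and contact force between the fingers and scraper below 0.5 N and height (world z) of tote between 0.07 and 0.15 m and distance of tote from where it was at the start of the episode below 0.22 m and angle between tote's own z axis and vertical below 0.12 rad and linear speed of tote below 0.03 m/s and angular speed of tote below 0.15 rad/s and contact force between the fingers and tote above 2 N and contact force between rest and tote below 0.1 N); the arm keeps its last pose, push and grip.
It fails at once if the tote is tipped by more than 0.35 rad (angle between tote's own z axis and vertical above 0.35 rad).
It fails at once if the tape roll is pushed more than 25 mm (distance of masking_tape from where it was at the start of the episode above 0.025 m).
It fails at once if the bright-lined cup is pushed more than 25 mm (distance of cup_d from where it was at the start of the episode above 0.025 m).
It fails at once if the plain cup is pushed more than 25 mm (distance of cup_f from where it was at the start of the episode above 0.025 m).
It also fails if it takes over 59 s, if anything falls off the work surface, if the arm or the gripper's body presses on something with over 40 N, if the wrist force passes 120 N, or if a joint passes its speed limit or range.

## Working session

There is one attempt and no reset: what is moved stays moved. The work goes in short steps, Python scripts to look and compute and a shell command to move; the robot and the scene stay as the last step left them, time stands still between calls to the robot, and variables do not carry over. Pictures are saved under pics/ and viewed, and the job is handed in when it is done.

```bash
mkdir -p pics; python3 - <<'E'
from bench import *
import cv2
o=get_obs(); print(o)
for n in("side","top"):
    f=grab_frame(n); cv2.imwrite(f"pics/{n}0.png",f["image"]); print(n,{k:v for k,v in f.items() if k!="image"})
print(finger_overhang if not callable(finger_overhang) else finger_overhang())
E
```

```text
{'clock': 0.0, 'joints': array([-1.31708091,  0.47780609,  0.02236674,  1.55648429, -0.01147999,
        1.10927924, -0.08312098]), 'qvel': array([ 0.00115669,  0.00100807,  0.00089132, -0.00083478, -0.00190406,
       -0.00040403,  0.00248839]), 'tau': array([ 2.22968829e-04, -5.96453261e+01,  1.60793591e+00, -2.81185716e+01,
        1.24165855e-02,  9.54501535e-03, -8.20110614e-06]), 'tcp_pos': array([0.2388402 , 0.63102896, 0.40370806]), 'orientation': array([-1.55393319,  0.28410283, -0.28384133]), 'contact_force': array([ 0.05179068, -0.31545018,  0.23570323]), 'moment': array([ 0.01825396, -0.00516949, -0.01783806]), 'grip_width': 0.08546673638469954}
side {'fx': 509.97901548565875, 'fy': 509.97901548565875, 'cx': 320.01186921023185, 'cy': 201.36284574745764, 'origin': array([-0.04806152, -0.74310219,  0.69910278]), 'rotation': array([ 1.01668727, -0.29509812, -0.47171363])}
top {'fx': 370.0921666780377, 'fy': 370.0921666780377, 'cx': 320.7492091901485, 'cy': 193.00508394389203, 'origin': array([0.42853001, 0.16847607, 1.09535473]), 'rotation': array([ 0.0376202 , -0.02641955, -1.5781488 ])}
0.1734
```

View pics/side0.png

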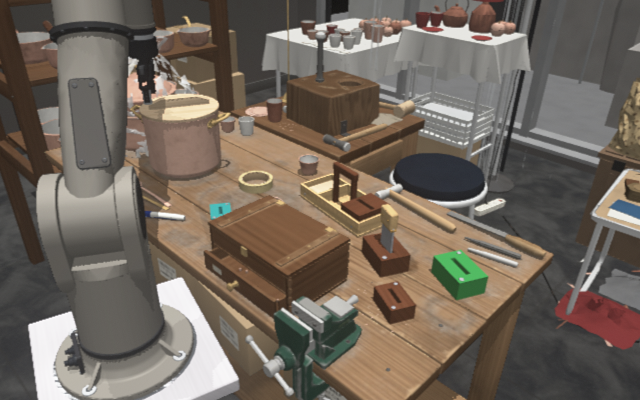

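View pics/top0.png

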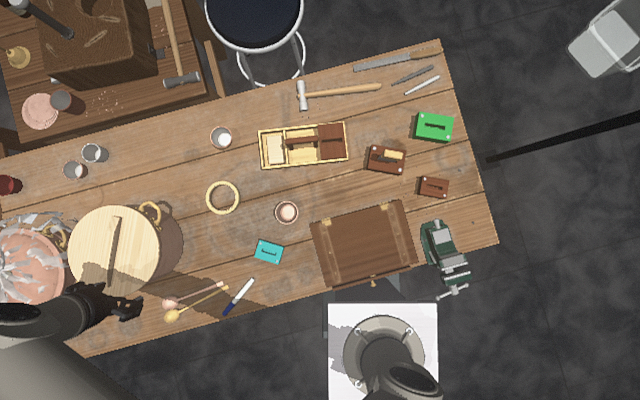

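Side view: the scraper stands in the brown block at (386,250). In the top view the rest could be:
- the larger brown block (385,158), with the scraper in it
- the small brown block (433,187)
- the green block (434,127)
- the turquoise block (268,251)

By the description it is (385,158). The tote is at (303,145), the tape at (222,197), and the cups at (221,137) and (287,212). I'll check this in close crops.

```bash
cat > h.py <<'E'
import numpy as np, cv2
from scipy.spatial.transform import Rotation as R
from bench import *
def proj(f,P):
    P=np.atleast_2d(P); c=R.from_rotvec(f["rotation"]).inv().apply(P-f["origin"])
    return np.c_[f["cx"]+f["fx"]*c[:,0]/-c[:,2], f["cy"]-f["fy"]*c[:,1]/-c[:,2]]
def ray(f,uv,z):
    uv=np.atleast_2d(uv).astype(float)
    d=R.from_rotvec(f["rotation"]).apply(np.c_[(uv[:,0]-f["cx"])/f["fx"],-(uv[:,1]-f["cy"])/f["fy"],-np.ones(len(uv))])
    return f["origin"]+d*((z-f["origin"][2])/d[:,2])[:,None]
def crop(f,u0,v0,w,h,s,name):
    im=f["image"][v0:v0+h,u0:u0+w]; cv2.imwrite("pics/"+name,cv2.resize(im,None,fx=s,fy=s,interpolation=cv2.INTER_CUBIC))
E
python3 - <<'E'
from h import *
f=grab_frame("top"); crop(f,250,110,160,75,5,"t1.png")
print(proj(f,[0,0,0]), ray(f,[[303,145],[385,158],[222,197],[221,137],[287,212],[433,187]],0.03))
f=grab_frame("side"); crop(f,295,150,125,130,5,"s1.png"); print(proj(f,[0,0,0]))
E
```

```text
[[382.54519037 355.18533409]] [[ 0.61157174  0.22629351  0.03      ]
 [ 0.57172963 -0.0104411   0.03      ]
 [ 0.46264297  0.4609221   0.03      ]
 [ 0.6370238   0.46443015  0.03      ]
 [ 0.41803244  0.27340707  0.03      ]
 [ 0.48675907 -0.14712741  0.03      ]]
[[127.1255964  349.39747836]]
```

View pics/t1.png

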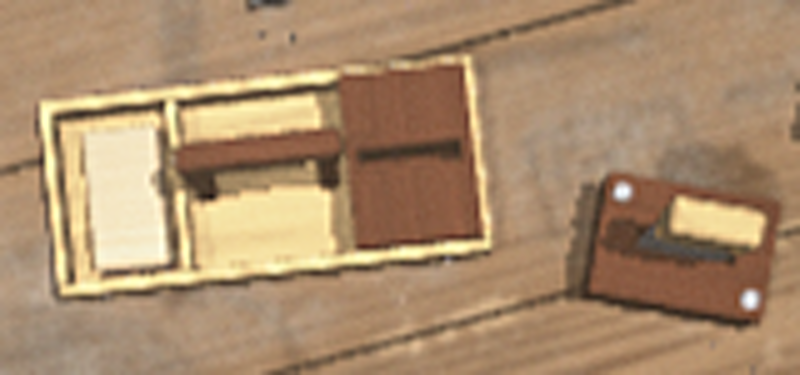

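View pics/s1.png

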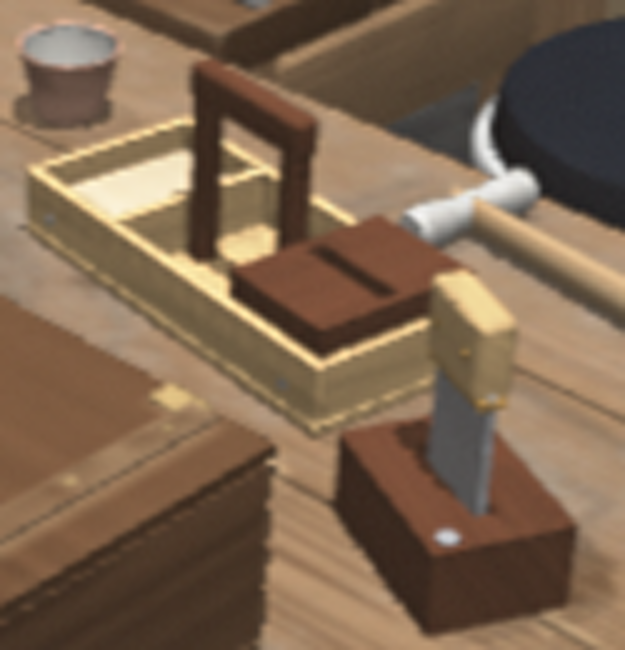

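Top crop: the tote's wall corners are near (42,103), (470,57), (490,245) and (62,295), the slot runs (360,155) to (460,147), and the scraper grip top is near (715,220). The side crop confirms the scraper is in the larger brown block. The slotted end is the −y end. Next I'll fit the poses to the points from both views.

```bash
cat > fit.py <<'E'
from h import *
from scipy.optimize import least_squares
T=grab_frame("top"); S=grab_frame("side")
ct=lambda x,y:((x+.5)/5-.5+250,(y+.5)/5-.5+110)
cs=lambda x,y:((x+.5)/5-.5+295,(y+.5)/5-.5+150)
def fit(obs,x0,n):
    def res(p,full=False):
        r=[]
        for f,q,uv in obs:
            q=np.array(q,float)
            if len(p)>3: rot=R.from_euler("ZYX",[p[2],p[3],p[4]])
            else: rot=R.from_euler("z",p[2])
            w=rot.apply(q)+[p[0],p[1],n]
            r.append(proj(f,w)[0]-uv)
        return np.ravel(r)
    s=least_squares(res,x0,loss="soft_l1"); print(np.round(s.x,4)); print(np.round(res(s.x).reshape(-1,2),1).tolist()); return s.x
if __name__=="__main__":
    w=[(.056,.125,.042),(.056,-.125,.042),(-.056,-.125,.042),(-.056,.125,.042)]
    tt=[(T,w[0],ct(42,103)),(T,w[1],ct(470,57)),(T,w[2],ct(490,245)),(T,w[3],ct(62,295)),
      (T,(0,-.054,.058),ct(360,155)),(T,(0,-.112,.058),ct(460,147)),
      (T,(.008,.045,.125),ct(177,150)),(T,(.008,-.045,.125),ct(338,132)),(T,(-.008,.045,.125),ct(182,172)),(T,(-.008,-.045,.125),ct(340,154))]
    ss=[(S,w[3],cs(30,170)),(S,w[2],cs(318,365)),(S,(-.056,-.125,0),cs(318,432)),(S,w[0],cs(190,120)),
      (S,(-.008,.045,.125),cs(196,68)),(S,(-.008,-.045,.125),cs(290,132)),(S,(.008,-.045,.125),cs(315,123)),
      (S,(0,-.054,.058),cs(320,250)),(S,(0,-.112,.058),cs(392,293))]
    for o in(tt,ss,tt+ss): fit(o,[.61,.22,0.],0)
    r=[(.035,.05,.045),(.035,-.05,.045),(-.035,-.05,.045),(-.035,.05,.045)]
    print("rest")
    rt=[(T,r[0],ct(610,173)),(T,r[1],ct(780,200)),(T,r[2],ct(757,322)),(T,r[3],ct(585,295))]
    rs=[(S,r[3],cs(343,437)),(S,r[2],cs(430,555)),(S,r[1],cs(575,528)),(S,(-.035,-.05,0),cs(430,633))]
    for o in(rt,rs,rt+rs): fit(o,[.57,-.01,-.2],0)
    print("scraper")
    g=[(.01,.025,.125),(.01,-.025,.125),(-.01,-.025,.125),(-.01,.025,.125)]
    st=[(T,g[0],ct(673,196)),(T,g[1],ct(768,208)),(T,g[2],ct(760,248)),(T,g[3],ct(666,235))]
    sc=[(S,g[3],cs(432,280)),(S,g[0],cs(470,270)),(S,g[1],cs(516,325)),(S,g[2],cs(476,340)),
        (S,(-.01,-.025,.085),cs(476,408)),(S,(-.01,.025,.085),cs(433,345)),(S,(-.0025,.025,.03),cs(430,462)),(S,(-.0025,-.025,.03),cs(486,515))]
    for o in(st,sc,st+sc): fit(o,[.57,-.01,-.2],.015)
    fit(st+sc,[.57,-.01,-.2,0,0],.015)
E
python3 fit.py
```

```text
[0.6103 0.226  0.106 ]
[[-0.5, 0.2], [0.4, -0.5], [0.9, 0.5], [-0.4, 0.4], [-0.0, 1.0], [0.4, 0.2], [-1.1, -1.3], [0.5, -1.6], [-1.5, 0.3], [0.8, -0.0]]
[0.6109 0.2254 0.0974]
[[-0.4, -0.4], [0.3, 1.1], [-0.6, 2.2], [0.0, -0.7], [-1.1, -1.0], [2.1, -0.8], [2.0, -0.6], [-0.7, -0.3], [0.0, 0.8]]
[0.6106 0.2258 0.1026]
[[-0.4, -0.0], [0.5, -0.5], [0.9, 0.5], [-0.4, 0.2], [0.0, 0.9], [0.5, 0.3], [-1.1, -1.5], [0.6, -1.6], [-1.4, 0.1], [0.9, -0.1], [-0.8, -0.3], [0.4, 1.0], [-0.6, 2.1], [-0.4, -0.7], [-1.4, -1.0], [1.9, -0.8], [1.9, -0.7], [-0.8, -0.4], [-0.0, 0.7]]
rest
[ 0.5666 -0.0112 -0.1791]
[[-0.7, -0.1], [-0.1, 0.4], [0.5, 0.1], [0.2, -0.4]]
[ 0.5683 -0.0123 -0.2061]
[[-0.3, -1.2], [0.5, 0.1], [0.7, -0.2], [-1.2, 1.1]]
[ 0.5672 -0.0117 -0.1855]
[[-0.5, -0.4], [0.1, 0.3], [0.6, 0.0], [0.3, -0.8], [-1.1, -1.0], [0.5, 0.2], [0.4, -0.5], [-1.2, 1.2]]
scraper
[ 0.5673 -0.0127 -0.1497]
[[-0.3, 0.0], [-0.2, 0.3], [0.4, -0.1], [0.1, -0.2]]
[ 0.5662 -0.0163 -0.2044]
[[-0.1, -0.7], [0.7, -0.1], [1.7, 0.4], [1.1, -1.2], [-0.5, 1.2], [-1.7, 1.9], [0.0, -1.6], [-1.6, 0.1]]
[ 0.5674 -0.0142 -0.1833]
[[0.5, -0.3], [0.5, 0.6], [0.8, 0.2], [0.6, -0.6], [-0.4, -1.2], [0.2, -0.6], [1.7, -0.3], [1.2, -1.8], [-0.4, 0.6], [-2.0, 1.4], [-0.3, -2.1], [-1.6, -0.5]]
[ 0.5682 -0.0202 -0.1981 -0.0215 -0.0517]
[[0.1, -0.2], [0.3, 0.9], [0.4, 0.5], [0.1, -0.4], [-0.7, -0.7], [-0.0, -0.2], [1.2, -0.9], [0.6, -2.3], [-0.3, 0.5], [-1.6, 2.2], [1.1, -0.8], [-0.3, -0.0]]
```

The fits agree within 1 to 3 mm between views:
- tote: (0.6106, 0.2258), yaw 0.103
- rest: (0.567, −0.012), yaw −0.185
- scraper grip: (0.567, −0.013)

Now a helper that converts targets into tool shifts.

```bash
cat >> h.py <<'E'
def go(p,yaw):  # target grasp point world, jaw yaw
    o=get_obs(); Ro=R.from_rotvec(o["orientation"]); M=Ro.as_matrix()
    d=np.array(p)-[0,0,0]; tcp=d+np.array([0,0,.155])
    j=M[:,2]; cur=np.arctan2(j[1],j[0]); tw=-(yaw-cur); tw=(tw+np.pi/2)%np.pi-np.pi/2
    print("t",round(o["clock"],2),"grasp",np.round(o["tcp_pos"]+.155*M[:,1],4),"down",np.round(M[:,1],3),"jawyaw",round(cur,3),"j7",o["joints"][6].round(2),"w",round(o["grip_width"],4),"F",o["contact_force"].round(1))
    print("shift cm (tool)",np.round(M.T@(tcp-o["tcp_pos"])*100,2),"twist",round(tw,3))
E
python3 - <<'E'
from h import *
go([.567,-.0135,.25],-.185)
go([.24,.63,.30],-.185)
E
```

```text
t 0.3 grasp [0.2388 0.6312 0.2494] down [-0.    -0.001 -1.   ] jawyaw 1.209 j7 -0.08 w 0.0854 F [-0.5  1.   0.7]
shift cm (tool) [ 5.351e+01 -3.000e-02 -4.869e+01] twist 1.394
t 0.3 grasp [0.2388 0.6312 0.2494] down [-0.    -0.001 -1.   ] jawyaw 1.209 j7 -0.08 w 0.0854 F [-0.5  1.   0.7]
shift cm (tool) [ 0.15 -5.06 -0.08] twist 1.394
```

```bash
python3 -m jog '[[[2,-3,-1.8],0,-1],[[6,-3,-5.5],0.1,-1],[[10,-3,-9.1],0.25,-1],[[14,-3,-12.7],0.4,-1],[[18,-3,-16.4],0.55,-1],[[22,-3,-20],0.7,-1],[[26,-3,-23.7],0.85,-1],[[30,-3,-27.3],1.0,-1],[[34,-3,-31],1.15,-1],[[38,-3,-34.6],1.3,-1]]' 40 && python3 -c "
from h import *
go([.567,-.0135,.2],-.185)"
```

```text
clock: 1.55
tcp_pos: [0.4723, 0.1715, 0.435]
orientation: [-1.161, 1.279, -1.279]
contact_force: [0.6, 1.2, -0.2]
grip_width: 0.0855
t 1.55 grasp [0.4724 0.1716 0.28  ] down [ 0.001  0.001 -1.   ] jawyaw -0.096 j7 -0.48 w 0.0855 F [ 0.6  1.2 -0.2]
shift cm (tool) [17.51  7.99 11.19] twist 0.089
```

```bash
python3 -m jog '[[[4,1,2.5],0.03,-1],[[8,2.5,5],0.06,-1],[[12,4.5,7.6],0.089,-1],[[15.5,6.5,9.9],0.089,-1],[[17.5,8,11.2],0.089,-1],[[17.5,8,11.2],0.089,-1],[[17.5,8,11.2],0.089,-1]]' && python3 - <<'E'
from h import *
go([.567,-.0135,.12],-.185)
f=grab_frame("side"); crop(f,330,130,125,150,4,"s2.png")
f=grab_frame("top"); crop(f,330,110,120,100,5,"t2.png")
E
```

```text
clock: 2.42
tcp_pos: [0.5674, -0.0103, 0.355]
orientation: [-1.118, 1.34, -1.339]
contact_force: [0.3, 0.5, 0.5]
grip_width: 0.0854
t 2.42 grasp [ 0.5674 -0.0102  0.2   ] down [ 0.     0.001 -1.   ] jawyaw -0.179 j7 -0.04 w 0.0854 F [0.3 0.5 0.5]
shift cm (tool) [0.33 8.   0.02] twist 0.006
```

View pics/s2.png

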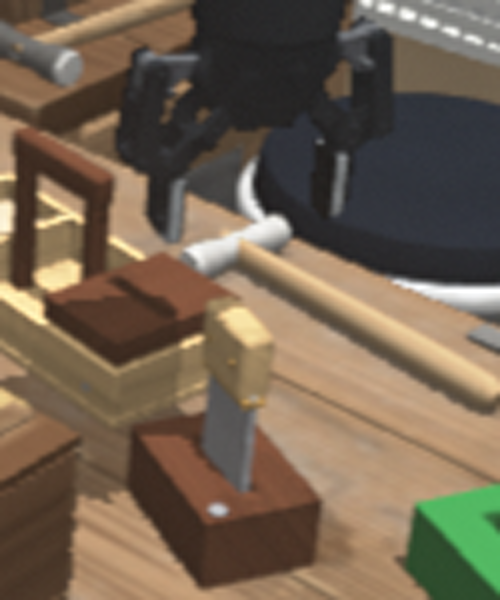

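View pics/t2.png

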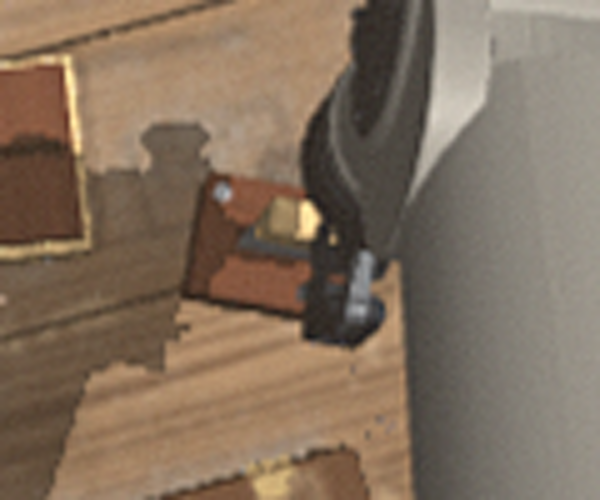

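```bash
python3 -m jog '[[[0.3,2,0],0.006,-1],[[0.3,4,0],0.006,-1],[[0.3,6,0],0.006,-1],[[0.3,7.8,0],0.006,-1],[[0.3,7.8,0],0.006,-1],[[0.3,7.8,0],0.006,-1]]' && python3 - <<'E'
from h import *
go([.567,-.0135,.122],-.185)
f=grab_frame("side"); crop(f,330,130,125,150,4,"s3.png")
print((proj(f,[[.567,-.0135,.122]])-[330,130])*4)
E
```

```text
clock: 3.28
tcp_pos: [0.5673, -0.014, 0.2773]
orientation: [-1.115, 1.344, -1.345]
contact_force: [0.1, 0.1, -0.9]
grip_width: 0.0859
t 3.27 grasp [ 0.5674 -0.014   0.1223] down [ 0.001  0.    -1.   ] jawyaw -0.186 j7 0.03 w 0.0859 F [ 0.1  0.1 -0.9]
shift cm (tool) [-0.05  0.03 -0.04] twist -0.001
[[235.36881539 345.22667786]]
```

View pics/s3.png

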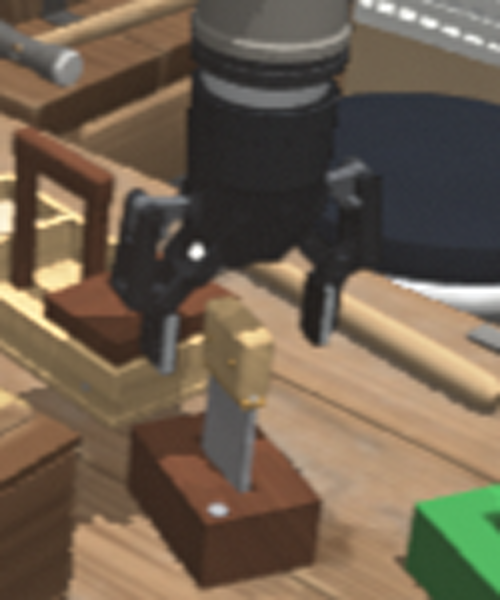

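The grip at (240,345) sits midway between the fingers at (165,345) and (320,320). I'll close.

```bash
python3 -m jog '[[[0,0,0],0,0],[[0,0,0],0,0.5],[[0,0,0],0,1],[[0,0,0],0,1],[[0,0,0],0,1],[[0,0,0],0,1],[[0,0,0],0,1],[[0,0,0],0,1]]' 40 && python3 - <<'E'
from h import *
go([.567,-.0135,.122],-.185)
f=grab_frame("side"); crop(f,330,130,125,150,4,"s4.png")
E
```

```text
clock: 4.32
tcp_pos: [0.5671, -0.0142, 0.2768]
orientation: [-1.115, 1.345, -1.345]
contact_force: [0.2, 0.5, 4.2]
grip_width: 0.0195
t 4.33 grasp [ 0.5671 -0.0142  0.1218] down [ 0.  0. -1.] jawyaw -0.186 j7 0.03 w 0.0195 F [0.2 0.5 4.2]
shift cm (tool) [-0.07 -0.02 -0.02] twist -0.001
```

View pics/s4.png

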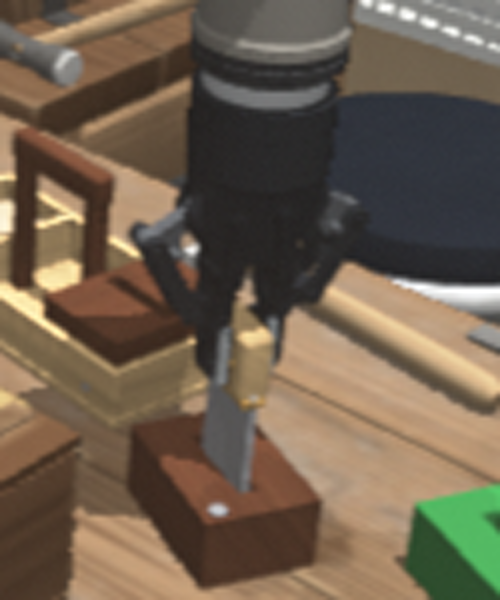

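Grip width is 19.5 mm, so the scraper is held. Lifting.

```bash
python3 -m jog '[[[0,-1,0],0,1],[[0,-2.5,0],0,1],[[0,-4,0],0,1],[[0,-6,0],0,1],[[0,-8,0],0,1],[[0,-10,0],0,1],[[0,-10,0],0,1],[[0,-10,0],0,1]]' 60 && python3 - <<'E'
from h import *
c=np.array([.6106,.2258]); y=.103
p=c+R.from_euler('z',y).as_matrix()[:2,:2]@[0,-.083]; print(p)
go([*p,.222],y)
f=grab_frame("side"); crop(f,270,90,160,150,5,"s5.png")
f=grab_frame("top"); crop(f,250,100,160,110,5,"t5.png")
E
```

```text
clock: 5.38
tcp_pos: [0.5666, -0.0141, 0.3764]
orientation: [-1.116, 1.345, -1.344]
contact_force: [0.3, -0.2, -1.6]
grip_width: 0.0193
[0.61913389 0.14323988]
t 5.38 grasp [ 0.5666 -0.014   0.2214] down [-0.  0. -1.] jawyaw -0.186 j7 -0.05 w 0.0193 F [ 0.3 -0.2 -1.6]
shift cm (tool) [-16.43  -0.06   2.25] twist -0.289
```

View pics/s5.png

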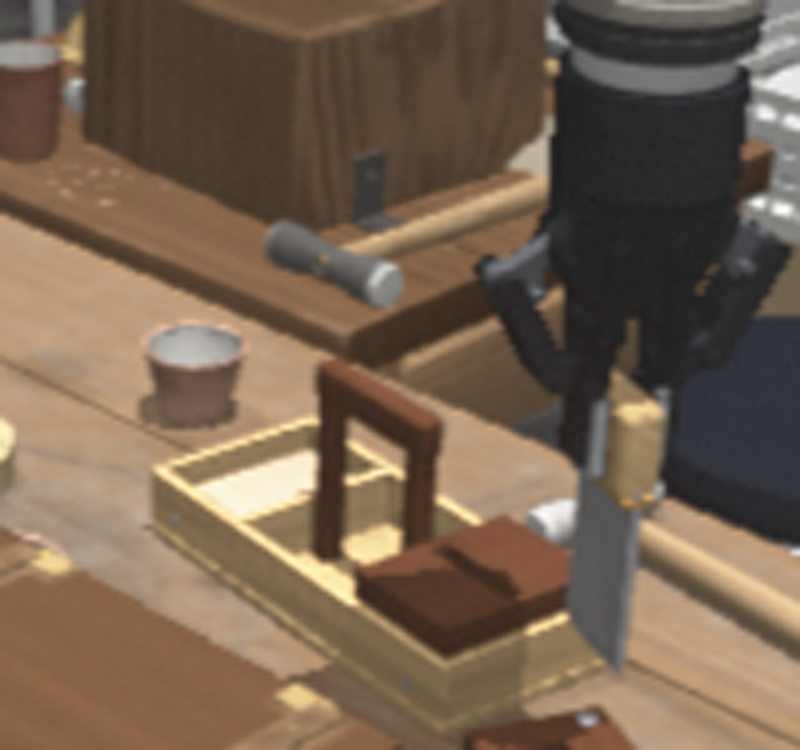

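View pics/t5.png

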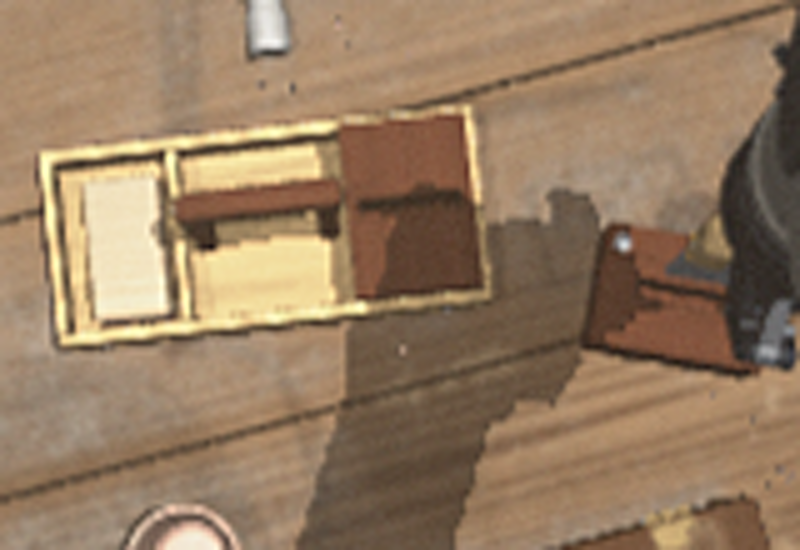

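Side crop: the scraper is held upright, blade bottom near (570,630) to (615,668). I'll zoom to measure its offset and tilt in the hand.

```bash
python3 - <<'E'
from h import *
f=grab_frame("side"); crop(f,375,155,50,75,8,"s6.png")
rot=R.from_euler('z',-.186); o=np.array([.5666,-.014,.2214-.107])
P=[(-.01,-.025,.125),(-.01,.025,.125),(.01,-.025,.125),(-.01,-.025,.085),(.01,-.025,.085),(-.0025,-.025,.006),(-.0025,.025,.006),(0.0015,-.023,0),(-.0015,-.023,0),(-.0015,.023,0)]
print(np.round((proj(f,rot.apply(P)+o)-[375,155]+.5)*8-.5,0))
E
```

```text
[[164. 153.]
 [ 76.  70.]
 [235. 142.]
 [149. 293.]
 [219. 281.]
 [147. 549.]
 [ 65. 456.]
 [155. 562.]
 [145. 563.]
 [ 70. 478.]]
```

View pics/s6.png

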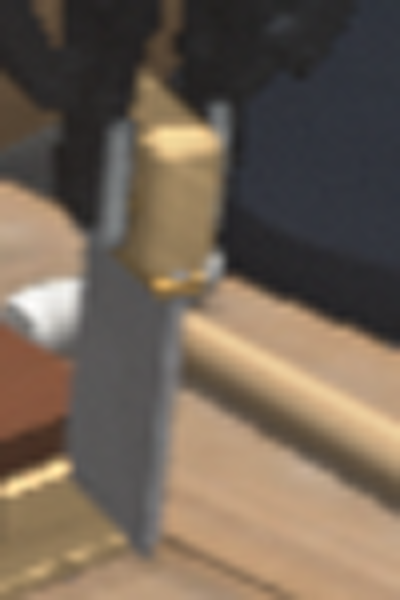

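Prediction and picture agree within about 1 px, so the in-hand offset is roughly zero. Next I'll move above the slot.

```bash
python3 -m jog '[[[-2,0,0.3],-0.05,1],[[-5,0,0.7],-0.1,1],[[-8,0,1.1],-0.16,1],[[-11,0,1.5],-0.22,1],[[-14,0,1.9],-0.26,1],[[-16,0,2.2],-0.289,1],[[-16.4,0,2.25],-0.289,1],[[-16.4,2,2.25],-0.289,1],[[-16.4,3.5,2.25],-0.289,1],[[-16.4,3.5,2.25],-0.289,1]]' && python3 - <<'E'
from h import *
go([.6191,.1432,.1865],.103)
f=grab_frame("side"); crop(f,320,140,90,80,8,"s7.png")
f=grab_frame("top"); crop(f,285,105,90,75,8,"t7.png")
E
```

```text
clock: 6.78
tcp_pos: [0.6188, 0.1419, 0.3404]
orientation: [-1.258, 1.135, -1.134]
contact_force: [0.8, 0.4, -0.5]
grip_width: 0.019
t 6.78 grasp [0.6184 0.1417 0.1854] down [-0.003 -0.001 -1.   ] jawyaw 0.102 j7 -0.01 w 0.019 F [ 0.8  0.4 -0.5]
shift cm (tool) [-0.13 -0.11  0.04] twist -0.001
```

View pics/s7.png

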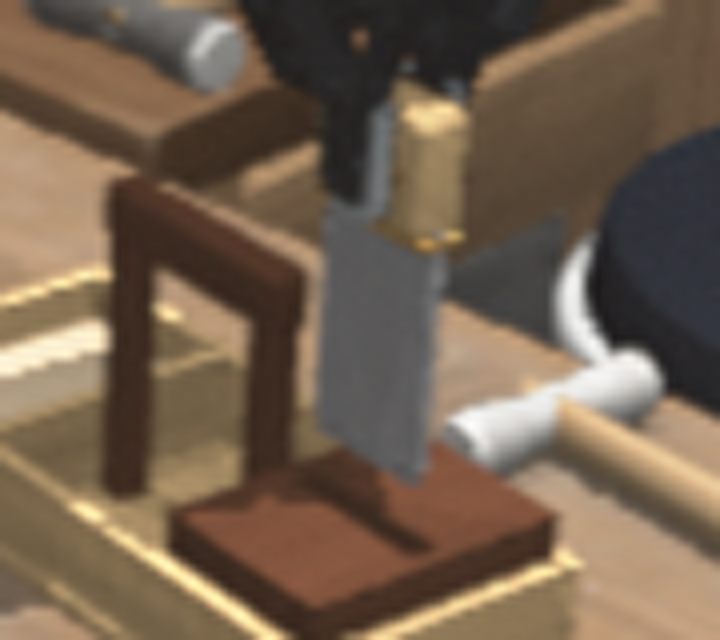

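View pics/t7.png

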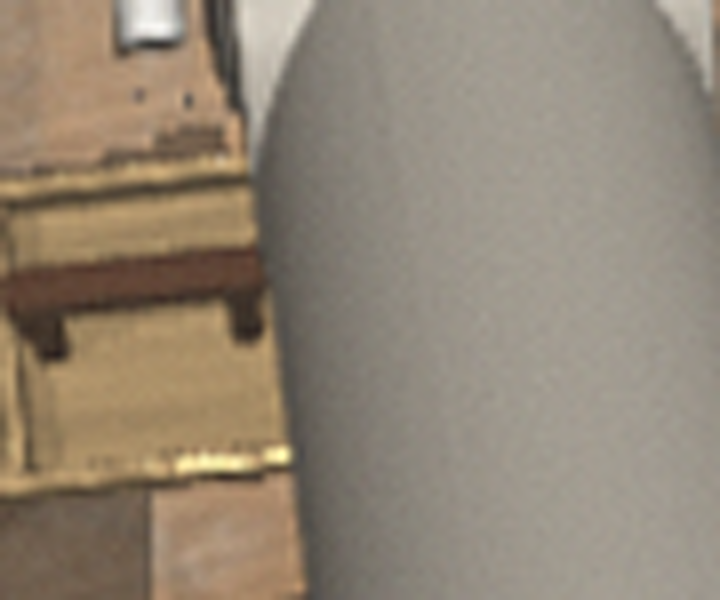

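```bash
python3 - <<'E'
from h import *
f=grab_frame("side")
rot=R.from_euler('z',.102); o=np.array([.6184,.1417,.1854-.107])
P=np.array([(-.0025,-.025,.006),(-.0025,.025,.006),(0.0015,-.023,0),(-.0015,-.023,0),(-.0015,.023,0)])
c=lambda p:np.round((proj(f,p)-[320,140]+.5)*8-.5,0).tolist()
print("blade",c(rot.apply(P)+o))
o[2]=.058; print("at mouth",c(rot.apply([(0,-.025,0),(0,.025,0)])+o))
r=R.from_euler('z',.103)
Q=[(a*.0055,-.083+b*.029,.058) for a in(1,-1) for b in(1,-1)]+[(a*.05,-.083+b*.036,.058) for a in(1,-1) for b in(1,-1)]
print("slot/blk",c(r.apply(Q)+[.6106,.2258,0]))
crop(f,355,190,40,30,18,"s8.png")
E
```

```text
blade [[420.0, 480.0], [314.0, 414.0], [424.0, 490.0], [416.0, 493.0], [319.0, 433.0]]
at mouth [[420.0, 552.0], [315.0, 485.0]]
slot/blk [[319.0, 472.0], [441.0, 549.0], [293.0, 482.0], [414.0, 560.0], [410.0, 425.0], [562.0, 517.0], [169.0, 513.0], [318.0, 613.0]]
```

View pics/s8.png

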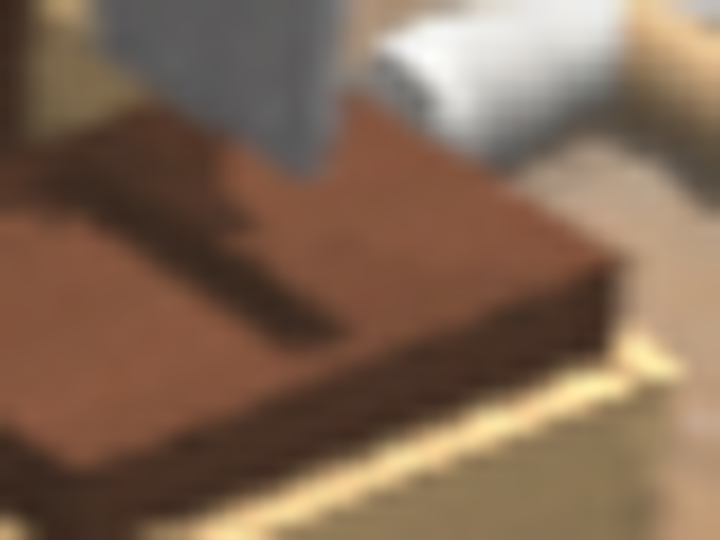

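Slot and blade line up to about 2 mm. I'll nudge +y by 1.3 mm and descend to just inside the mouth.

```bash
python3 -m jog '[[[-0.13,0.6,0],0,1],[[-0.13,1.2,0],0,1],[[-0.13,1.7,0],0,1],[[-0.13,2.0,0],0,1],[[-0.13,2.3,0],0,1],[[-0.13,2.5,0],0,1],[[-0.13,2.5,0],0,1]]' && python3 - <<'E'
from h import *
go([.6185,.1430,.121],.103)
f=grab_frame("side"); crop(f,320,140,90,80,8,"s9.png")
E
```

```text
clock: 7.8
tcp_pos: [0.6192, 0.1441, 0.3166]
orientation: [-1.256, 1.133, -1.133]
contact_force: [0.1, -0.1, -0.1]
grip_width: 0.0191
t 7.8 grasp [0.6192 0.1441 0.1616] down [-0. -0. -1.] jawyaw 0.103 j7 0.0 w 0.0191 F [ 0.1 -0.1 -0.1]
shift cm (tool) [ 0.1   4.06 -0.08] twist -0.0
```

View pics/s9.png

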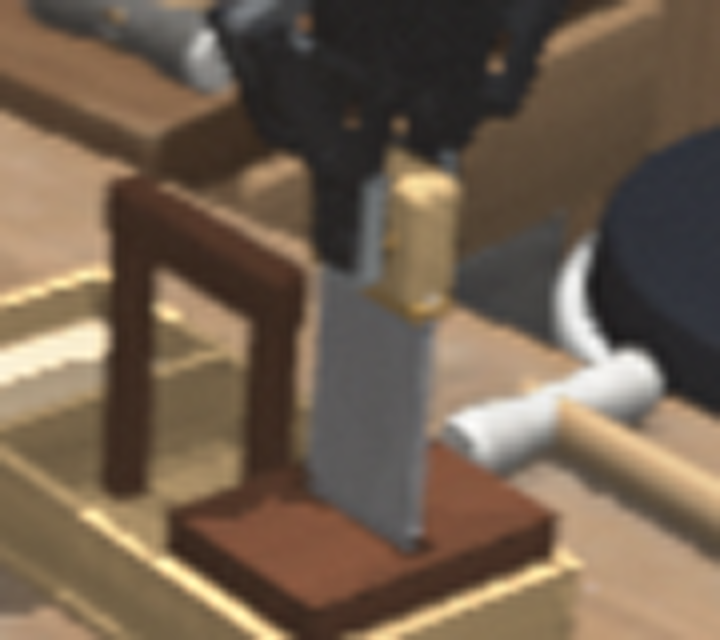

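The blade tip is in the mouth with no contact force. Lowering further.

```bash
python3 -m jog '[[[0.03,0.5,-0.03],0,1],[[0.03,1,-0.03],0,1],[[0.03,1.5,-0.03],0,1],[[0.03,2,-0.03],0,1],[[0.03,2.5,-0.03],0,1],[[0.03,3,-0.03],0,1],[[0.03,3.5,-0.03],0,1],[[0.03,3.8,-0.03],0,1],[[0.03,3.8,-0.03],0,1]]' && python3 - <<'E'
from h import *
go([.6185,.1430,.121],.103)
f=grab_frame("side"); crop(f,320,140,90,80,8,"s10.png")
E
```

```text
clock: 8.98
tcp_pos: [0.6189, 0.1438, 0.2784]
orientation: [-1.257, 1.133, -1.133]
contact_force: [0.1, 0.6, -1.6]
grip_width: 0.0196
t 8.97 grasp [0.6188 0.1437 0.1234] down [-0. -0. -1.] jawyaw 0.103 j7 0.02 w 0.0196 F [ 0.1  0.6 -1.6]
shift cm (tool) [ 0.07  0.24 -0.05] twist -0.0
```

View pics/s10.png

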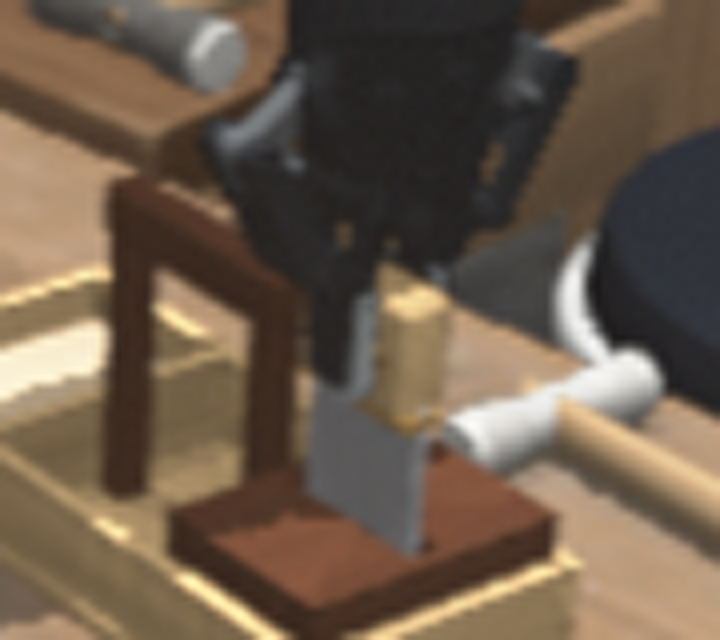

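```bash
python3 -m jog '[[[0,0.1,0],0,1],[[0,0.2,0],0,1],[[0,0.25,0],0,1],[[0,0.3,0],0,1],[[0,0.3,0],0,1]]' && python3 -m jog '[[[0,0.05,0],0,1],[[0,0.05,0],0,1]]'
```

```text
clock: 9.65
tcp_pos: [0.619, 0.1437, 0.2759]
orientation: [-1.256, 1.133, -1.133]
contact_force: [-0.7, -0.4, 2.3]
grip_width: 0.0193
clock: 9.9
tcp_pos: [0.6191, 0.1437, 0.2759]
orientation: [-1.256, 1.133, -1.133]
contact_force: [-3.4, -0.2, 6.5]
grip_width: 0.0191
```

It has bottomed out: 6.5 N at grasp z 0.121, exactly the expected home height. Releasing.

```bash
python3 -m jog '[[[0,0,0],0,0.2],[[0,0,0],0,-0.3],[[0,0,0],0,-1],[[0,0,0],0,-1],[[0,0,0],0,-1],[[0,0,0],0,-1],[[0,0,0],0,-1]]' && python3 -m jog '[[[0,-1,0],0,-1],[[0,-3,0],0,-1],[[0,-5,0],0,-1],[[0,-8,0],0,-1],[[0,-8,0],0,-1]]' && python3 - <<'E'
from h import *
go([.6106,.2258,.2],.103)
f=grab_frame("side"); crop(f,285,110,125,125,6,"s11.png")
f=grab_frame("top"); crop(f,245,95,130,100,6,"t11.png")
E
```

```text
clock: 10.78
tcp_pos: [0.619, 0.1438, 0.2752]
orientation: [-1.256, 1.133, -1.133]
contact_force: [-0.0, -0.5, -0.7]
grip_width: 0.0851
clock: 11.4
tcp_pos: [0.6201, 0.1436, 0.3593]
orientation: [-1.25, 1.13, -1.135]
contact_force: [-0.3, 0.1, 0.9]
grip_width: 0.0852
t 11.4 grasp [0.621  0.144  0.2043] down [ 0.006  0.002 -1.   ] jawyaw 0.103 j7 -0.02 w 0.0852 F [-0.3  0.1  0.9]
shift cm (tool) [-8.27  0.44 -0.1 ] twist -0.0
```

View pics/s11.png

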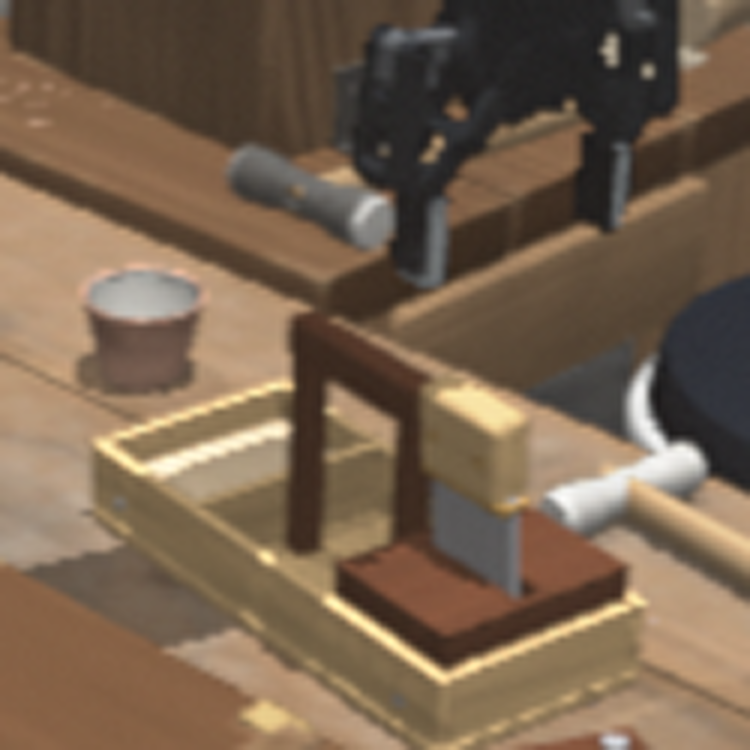

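View pics/t11.png

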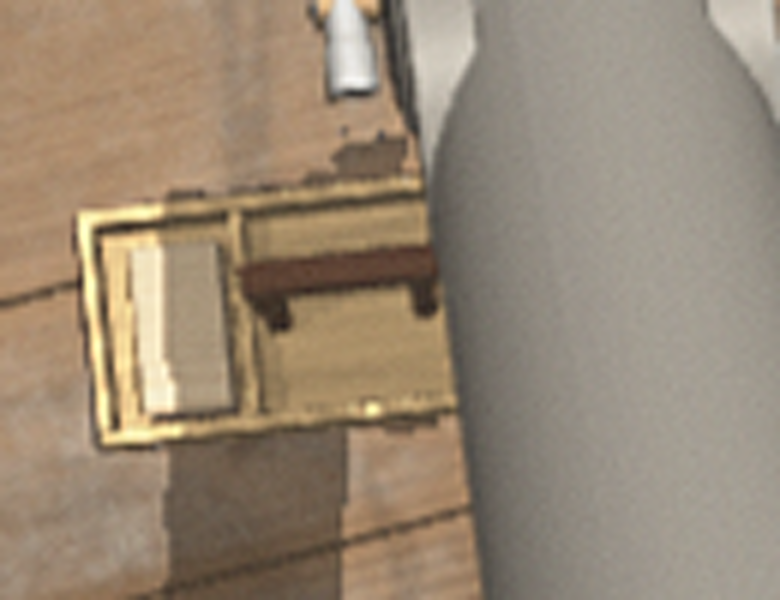

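The scraper stands home, with about 41 mm of blade showing below the grip. The tote corner at top (258,130) has not moved. Next I'll move over the handle.

```bash
python3 -m jog '[[[-2,0,0],0,-1],[[-5,0,0],0,-1],[[-8,0.2,-0.1],0,-1],[[-8.3,0.4,-0.1],0,-1],[[-8.3,0.4,-0.1],0,-1],[[-8.3,0.4,-0.1],0,-1]]' && python3 - <<'E'
from h import *
go([.6106,.2258,.114],.103)
f=grab_frame("side"); crop(f,285,110,125,125,6,"s12.png")
r=R.from_euler('z',.103)
print(np.round((proj(f,r.apply([(-.008,.045,.125),(-.008,-.045,.125),(.008,-.045,.125),(0,0,.125)])+[.6106,.2258,0])-[285,110]+.5)*6-.5))
E
```

```text
clock: 12.25
tcp_pos: [0.6097, 0.225, 0.3511]
orientation: [-1.256, 1.134, -1.135]
contact_force: [0.4, 0.5, -0.8]
grip_width: 0.0856
t 12.25 grasp [0.6096 0.2249 0.1961] down [-0.    -0.001 -1.   ] jawyaw 0.101 j7 -0.14 w 0.0856 F [ 0.4  0.5 -0.8]
shift cm (tool) [-0.08  8.21  0.1 ] twist -0.002
[[287. 315.]
 [420. 394.]
 [449. 384.]
 [367. 349.]]
```

View pics/s12.png

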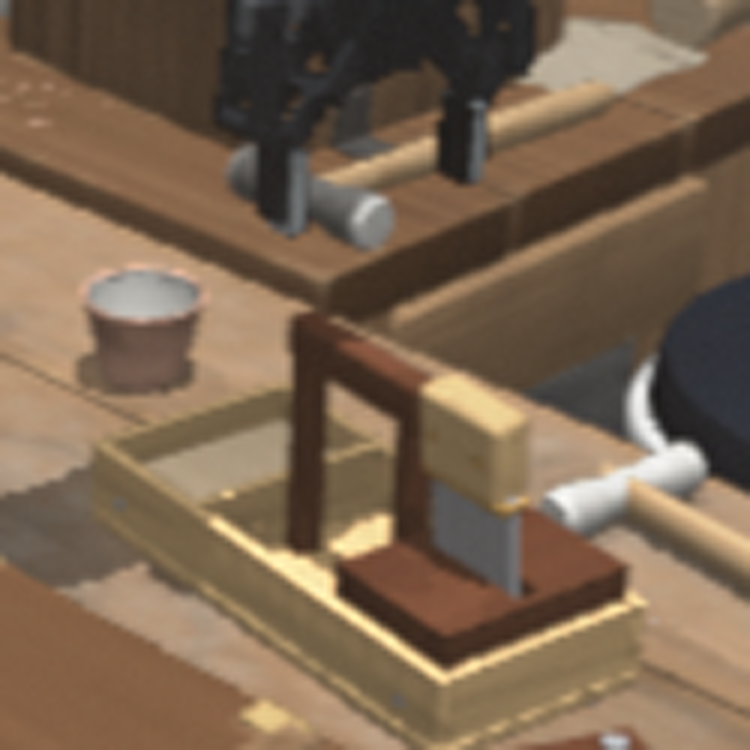

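The bar at (293,318) to (420,385) matches the prediction, and the jaws straddle it. Descending and closing.

```bash
python3 -m jog '[[[-0.08,2,0.1],0,-1],[[-0.08,4,0.1],0,-1],[[-0.08,6,0.1],0,-1],[[-0.08,7.7,0.1],0,-1],[[-0.08,8.2,0.1],0,-1],[[-0.08,8.2,0.1],0,-1],[[-0.08,8.2,0.1],0,-1]]' 60 && python3 -m jog '[[[0,0,0],0,0],[[0,0,0],0,0.4],[[0,0,0],0,0.7],[[0,0,0],0,1],[[0,0,0],0,1],[[0,0,0],0,1],[[0,0,0],0,1],[[0,0,0],0,1]]' 60 && python3 -m jog '[[[0,0,0],0,1],[[0,0,0],0,1],[[0,0,0],0,1]]' 110 && python3 - <<'E'
from h import *
go([.6106,.2258,.114],.103)
f=grab_frame("side"); crop(f,285,110,125,125,6,"s13.png")
E
```

```text
clock: 13.18
tcp_pos: [0.6107, 0.2272, 0.27]
orientation: [-1.255, 1.132, -1.133]
contact_force: [0.4, -0.6, 0.1]
grip_width: 0.085
clock: 14.18
tcp_pos: [0.6104, 0.2271, 0.2694]
orientation: [-1.256, 1.133, -1.133]
contact_force: [-1.9, -1.3, 5.4]
grip_width: 0.015
clock: 14.55
tcp_pos: [0.6105, 0.2272, 0.2695]
orientation: [-1.256, 1.133, -1.133]
contact_force: [-1.6, -0.1, 5.5]
grip_width: 0.0145
t 14.55 grasp [0.6106 0.2272 0.1145] down [ 0.  0. -1.] jawyaw 0.103 j7 -0.11 w 0.0145 F [-1.6 -0.1  5.5]
shift cm (tool) [ 0.14  0.05 -0.  ] twist -0.0
```

View pics/s13.png

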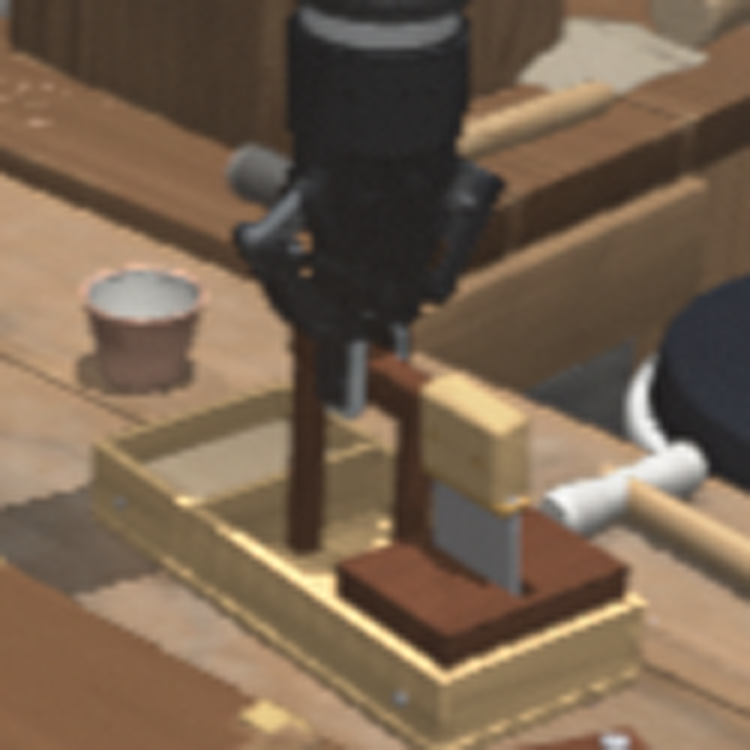

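The handle is gripped (15 mm reading). Lifting gently by 10 cm.

```bash
python3 -m jog '[[[0,-0.3,0],0,1],[[0,-0.8,0],0,1],[[0,-1.4,0],0,1],[[0,-2,0],0,1],[[0,-2.6,0],0,1],[[0,-3.2,0],0,1],[[0,-3.6,0],0,1],[[0,-3.8,0],0,1],[[0,-4,0],0,1],[[0,-4,0],0,1]]' && python3 - <<'E'
from h import *
go([.6106,.2258,.214],.103)
f=grab_frame("side"); crop(f,285,90,125,125,6,"s14.png")
E
```

```text
clock: 15.85
tcp_pos: [0.6104, 0.2271, 0.3092]
orientation: [-1.256, 1.133, -1.133]
contact_force: [0.4, 0.8, -7.2]
grip_width: 0.0146
t 15.85 grasp [0.6104 0.2271 0.1542] down [ 0.  0. -1.] jawyaw 0.103 j7 -0.12 w 0.0146 F [ 0.4  0.8 -7.2]
shift cm (tool) [ 0.13 -5.98  0.01] twist -0.0
```

View pics/s14.png

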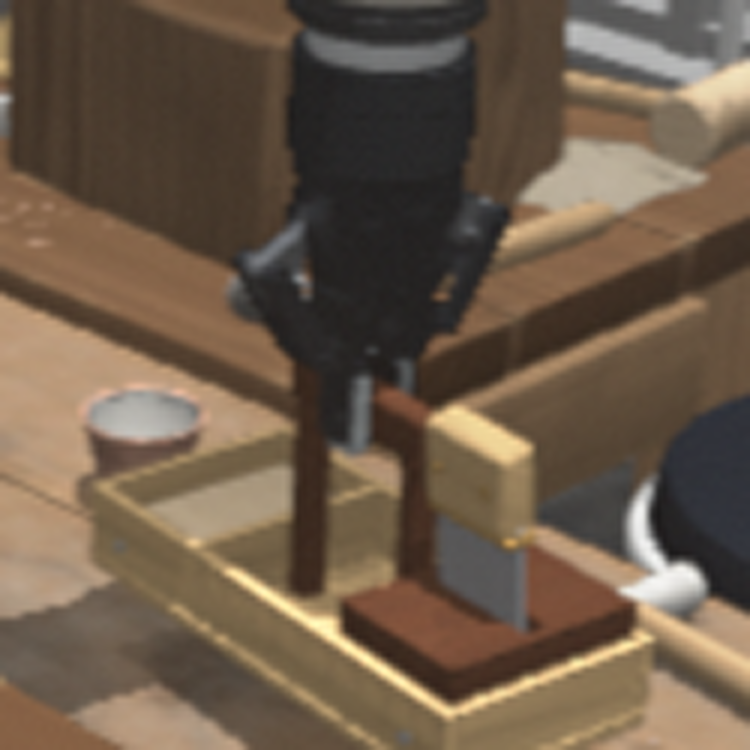

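The tote is level, the scraper is home, and the load reads 7.2 N. Continuing the lift.

```bash
python3 -m jog '[[[0,-0.4,0],0,1],[[0,-1.2,0],0,1],[[0,-2.1,0],0,1],[[0,-3,0],0,1],[[0,-4,0],0,1],[[0,-4.9,0],0,1],[[0,-5.5,0],0,1],[[0,-5.9,0],0,1],[[0,-6,0],0,1],[[0,-6,0],0,1]]' && python3 -m jog '[[[0,0,0],0,1],[[0,0,0],0,1],[[0,0,0],0,1],[[0,0,0],0,1]]' && python3 - <<'E'
from h import *
go([.6106,.2258,.214],.103)
f=grab_frame("side"); crop(f,285,60,125,125,6,"s15.png")
r=R.from_euler('z',.103);w=[(-.056,.125,.042),(-.056,-.125,.042),(-.056,-.125,0),(.056,-.125,.042),(-.01,-.108,.139),(-.01,-.058,.139),(-.01,-.108,.099)]
print(np.round((proj(f,r.apply(w)+[.6106,.2265,.1])-[285,60]+.5)*6-.5))
f=grab_frame("top"); crop(f,235,85,130,100,6,"t15.png"); print(get_obs()["qvel"].round(4))
E
```

```text
clock: 17.15
tcp_pos: [0.6103, 0.2271, 0.369]
orientation: [-1.257, 1.133, -1.133]
contact_force: [0.0, 0.2, -6.9]
grip_width: 0.0143
clock: 17.65
tcp_pos: [0.6104, 0.2271, 0.3692]
orientation: [-1.256, 1.133, -1.133]
contact_force: [-0.3, -0.7, -6.4]
grip_width: 0.0144
t 17.65 grasp [0.6104 0.2271 0.2142] down [-0.  0. -1.] jawyaw 0.103 j7 -0.15 w 0.0144 F [-0.3 -0.7 -6.4]
shift cm (tool) [0.13 0.02 0.01] twist -0.0
[[ 91. 541.]
 [458. 764.]
 [452. 858.]
 [670. 689.]
 [537. 489.]
 [452. 447.]
 [529. 585.]]
[-0.0012 -0.0021 -0.0023  0.0009 -0.0002 -0.0006 -0.0082]
```

View pics/s15.png

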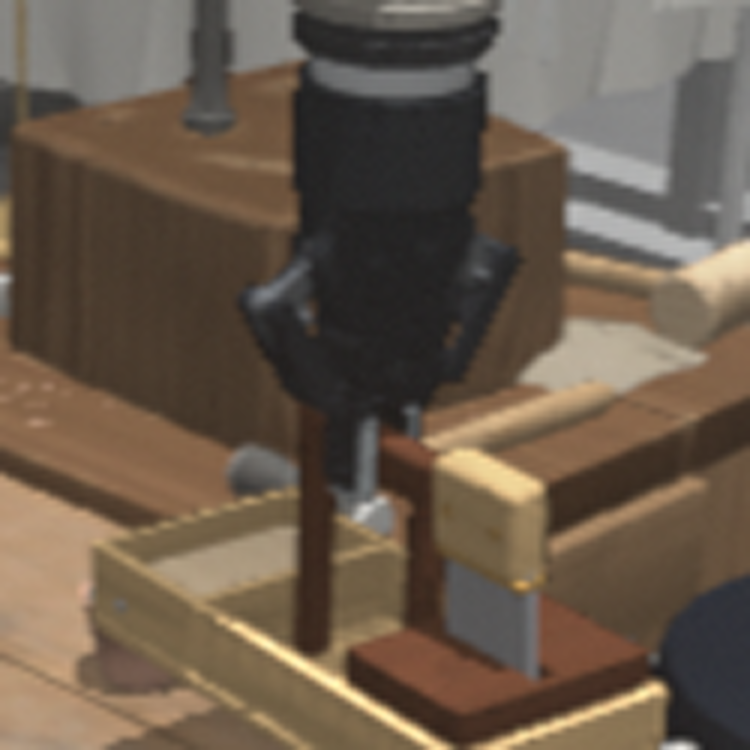

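View pics/t15.png

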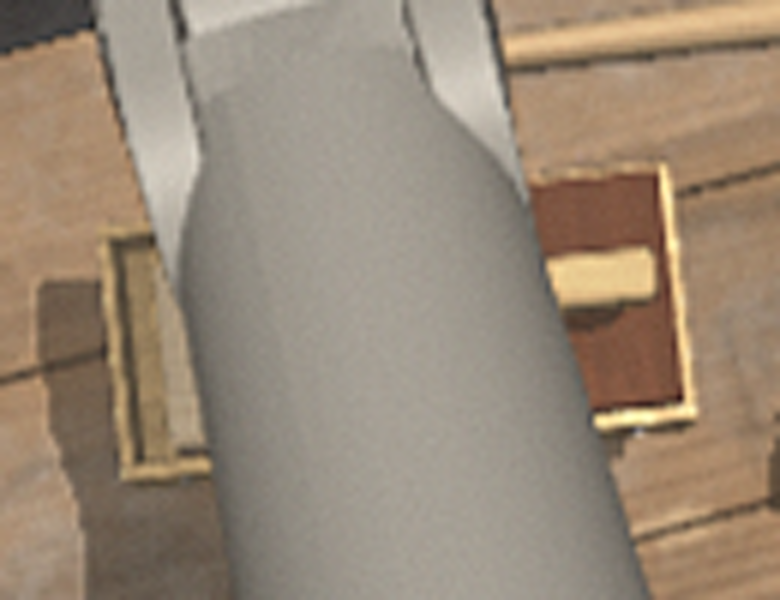

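Tote corners match the level model at 10 cm within 1 px: (95,545) against (91,541), and (665,688) against (670,689). The scraper is seated and the sanding block is in its pocket. Handing in.

```bash
python3 -c "
from bench import *
print(hand_in()); o=get_obs(); print(o['clock'],o['tcp_pos'],o['grip_width'],o['contact_force'])"
```

```text
the job is handed in; nothing more can be done
None
the job is handed in; nothing more can be done
```

I took the scraper from the larger brown rest and slid it into the tote's slot until it touched the floor, at the expected home height with about 6.5 N of contact. I then let go, took the tote by its handle with a 110 N grip and lifted it about 10 cm. I handed in at about 17.7 s while still holding it there; no verdict is reported.

- **Level and steady:** in the last pictures the tote's corners match a level tote at 10 cm to within 1 px. The arm was still and carried a steady load of about 6.5–7 N.
- **Contents:** the scraper stands seated in the slot. The sanding block is still in its pocket, though the arm hid part of it in the top view.
- **Bystanders:** none of my moves came near the cups or the tape roll, but I did not re-measure their positions at the end.
- **Disagreement:** before insertion the two camera views differed by about 2 mm on the slot's position. The blade still went in without side forces.

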